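Stand the bottle up with the tilting cradle and tray it

ROBOT

A 6-joint arm with a two-finger parallel gripper is mounted at the origin on a cart in front of the work surface, level with it; the furniture and walls round the work are solid. World frame = base frame: x ahead of the robot, y to its left, z up, the work surface at z = 0. Lengths are in m, angles in rad, forces in N, time in s.
With the tool pointing down it reaches from about 0.325 to 0.9 m from the base axis. Payload 6.1 kg.
Tool frame: the origin (TCP) lies at the very end of the fingers, on their centre line; the grasp point (between the pads) lies 19 mm behind it; z points along the fingers, y is the direction in which the jaws open and shut (so a half turn about z gives the same grasp; the last joint's range is limited). The gripper opens to 87 mm and grips with 3 to 60 N. Pads are 19 mm wide; open, the fingers measure 117 mm over their backs; the gripper's body (75 mm by 190 mm) begins 51 mm behind the grasp point.
Start: joints at [-1.442, 0.22, 1.526, -0, 1.395, -0.126], TCP at [0.158, -0.605, 0.223] pointing down, gripper open.
Joint ranges: [-2.98, 2.98], [-0.91, 2.08], [0.09, 2.57], [-1.24, 4.39], [0.2, 2.65], [-2.68, 2.68]. Speed limits (rad/s): [2.57, 2.57, 3.01, 3.14, 3.14, 3.14].

INTERFACE

Orientations are given as [roll, pitch, yaw] about the fixed x, y, z axes, in that order (R = Rz(yaw) Ry(pitch) Rx(roll)).
In Python, from rig import read_state, read_camera, hand_in gives the robot as it stands.
- The arm moves only by the tool carry_out, never from a script. Its argument "increments" is a list of rows, each a list of 7 numbers: the turn, a rotation vector about the tool's x, y, z scaled (see below), then the shift along the tool's x, y, z scaled (see below), then the closure, from 0 (fully open) to 1 (shut). A call has 1 to 10 rows; each row is the pose to reach, as a shift and turn from the pose commanded when the call began, along the tool's axes at that moment; what a row does not reach only later rows make up. The controller multiplies each number of a shift by 0.75 m and each number of a turn by 90 degrees. A row lasts 1/12 s, in which the tool goes at most 41.7 mm and 7.16 degrees, less where a joint would pass 70% of its speed; a pose out of reach is approached as far as the arm can. A call with a number of a shift or a turn outside -1 to 1 is refused whole. A call with a gripper value outside its range is refused whole. The fingers move at their own pace and stop on an object; "grip_force" is the grip in N (left out, the last holds). Time passes only in rows, so rows that repeat a pose let the fingers close. It gives the time, the measured TCP pose, the force and the opening at its end, in the units of the state.
- read_state(): the state, without advancing time (a new reading comes with each control period).
- read_camera(name): name is "scene" or "side" or "wrist"; returns a dict with "img" (384x512x3 uint8, red, green, blue), "fx", "fy", "cx", "cy" (pixels), "rvec" (rotation vector, rad) and "tvec" (3), from world to camera coordinates, as OpenCV has them. Camera axes: x right, y down, z forward; pixel columns grow to the right and rows downward; lengths in m; the calibration is good to about 2 mm. A picture is of the moment at which its call begins. There is no depth.
- hand_in(): hands the job in, once; it reports no verdict.
The state is a dict: "t": time; "qpos": joint angles; "qd": joint speeds; "effort": joint torques, N m; "tool_pos": TCP position; "tcp_rot": TCP orientation; "force": force on the tool from outside, world axes, zero at the start; "wrist_torque": the same for the moment, N m; "grip_width": opening from 0.0 (shut) to 1.0 (fully open).
Only numpy, scipy, OpenCV 4.12 (cv2) and the standard library are available. Lean on these libraries where they do the work, as an engineer would, in place of code of your own. Each camera call takes 0.05 s, during which the arm holds its last target.

TASK

The round white bottle lies on the rollers of the tilting labelling cradle. Swing the cradle all the way up by its red side handle so that the bottle comes to stand on the cradle's foot plate, then take the bottle off and set it down upright, without dropping it, in the gap between the two round bottles on the steel tray, without shoving or tipping those or the beaker standing behind. Finally fold the empty cradle all the way back down for the next bottle.

Things in the scene. Friction and masses are not known exactly. Their poses are not given: they have to be found in the camera images.
- bottle: white round bottle with a round cap, 175 mm tall, about 0.2 to 0.4 kg: body 70 mm in diameter up to 137 mm, cap 40 mm in diameter from about 141 to 175 mm. Origin: centre of its underside; z runs along the bottle to the cap. It starts lying in the cradle, its underside against the foot plate and its cap towards the cradle's +y. Solid and rigid; the cap does not come off.
- cradle: fixed grey base plate of the labelling cradle, 100 mm (x) by 232 mm (y, from -96 to +136 mm), its top 8 mm over the table. Origin: on the table under the hinge; z up. Hinge axis along x, 20 mm above the origin. With the bed down the bottle lies along +y of this frame, its axis 74.5 mm over the table; with the bed up it stands with its axis at x 0, y -54.5 mm and its underside 20 mm over the table, free to be lifted straight off by the cap.
- cradle_bed (a joint): angle of the tilting bed (aluminium plate with four rubber rollers and a foot plate): 0 folded down flat, 1.571 fully up against its stop. The hinge turns about +x of the cradle, so the free end (+y) rises and swings over towards -y. Light friction (0.06 N m); lifting bed and bottle takes about 5 N at the handle. Fully up it stays by its own weight, with or without the bottle, and it drops when let go half-way.
- handle (a point): middle of the red handle on the tilting bed, a round grip 14 mm in diameter and 76 mm long, parallel to the hinge (cradle x), standing out free at the cradle's -x side. In the cradle's frame it is at x -95, y +110, z 48 mm with the bed down and at x -95, y -28, z 130 mm with the bed up; it moves on an arc of 113.5 mm radius about the hinge. Being round, it can turn between the fingers.
- hinge (a point): point on the hinge axis in the middle of the cradle, 20 mm above the table
- foot (a point): point on the foot plate of the tilting bed where the middle of the bottle's underside rests (it tilts with the bed); the foot plate is 66 mm wide and stands level, its top 20 mm over the table, when the bed is up
- tray: fixed low stainless tray, 130 mm (x) by 290 mm (y), inside 124 by 284 mm, flat floor 3 mm over the table, rolled rim 15 mm high. Origin: centre of its underside; y along its length.
- tray_bottle_a: round white bottle like the first one, standing on the tray near its +y end. Origin: centre of its underside. Leave it where it stands.
- tray_bottle_b: the same, near the tray's -y end. The gap between the two bottles' bodies is 96 to 124 mm wide, so the third one (70 mm) fits in the middle with 13 mm or more on each side.
- beaker_by: grey plastic beaker, 57 mm wide, 69 mm tall, standing behind the cradle; leave it where it is. Origin: centre of its underside

How it is judged:
On the way, in this order (a step that is already met when the one before it is completed fails the run):
1. the cradle is fully up and the bottle stands upright on its foot plate (value of joint cradle_bed above 1.5 rad and angle between bottle's own z axis and vertical below 0.1 rad and distance between bottle and foot below 0.015 m), for 0.2 s.
2. the bottle stands upright on the tray floor between the two others, let go (z of bottle in the frame of tray below 0.007 m and y of bottle in the frame of tray between -0.06 and 0.06 m and x of bottle in the frame of tray between -0.03 and 0.03 m and angle between bottle's own z axis and vertical below 0.06 rad and contact force between the fingers and bottle below 0.1 N), for 0.2 s.
At the end, for the whole second after the job is handed in: The bottle stands still and upright (within 0.06 rad) with its underside on the tray floor in the gap between the two tray bottles; those stand upright within 15 mm of where they were; the cradle's bed is folded down (joint below 0.05 rad) (z of bottle in the frame of tray below 0.007 m and y of bottle in the frame of tray between -0.06 and 0.06 m and x of bottle in the frame of tray between -0.03 and 0.03 m and angle between each of bottle, tray_bottle_a, tray_bottle_b's own z axis and vertical below 0.06 rad and linear speed of bottle below 0.02 m/s and distance of each of tray_bottle_a, tray_bottle_b from where it was at the start of the episode below 0.015 m and value of joint cradle_bed below 0.05 rad); the robot touches nothing.
It fails at once if the bottle is tipped over or laid down away from the cradle (angle between bottle's own z axis and vertical above 0.6 rad and horizontal distance between bottle and hinge above 0.12 m).
It fails at once if the bottle is dropped: it moves faster than 0.5 m/s without being held (linear speed of bottle above 0.5 m/s and contact force between the fingers and bottle below 0.05 N).
It fails at once if a bottle on the tray is tipped by more than 0.25 rad (angle between any of tray_bottle_a, tray_bottle_b's own z axis and vertical above 0.25 rad).
It fails at once if the beaker is knocked aside by more than 30 mm (distance of beaker_by from where it was at the start of the episode above 0.03 m).
It also fails if it takes over 72 s, if anything falls off the work surface, if the arm or the gripper's body presses on something with over 40 N, if the wrist force passes 120 N, or if a joint passes its speed limit or range.

## Working session

There is one attempt and no reset: what is moved stays moved. The work goes in short steps, Python scripts to look and compute and a tool call to move; the robot and the scene stay as the last step left them, time stands still between calls to the robot, and variables do not carry over. Pictures are saved under pics/ and viewed, and the job is handed in when it is done.

Besides the shell and the picture viewer there is one more tool, called after "Request:" in YAML: its name, and indented under it one key for each argument. carry_out: Moves the arm, as the interface text tells. Shifts and turns lie within -1 to 1; 1 stands for 0.75 m of shift or 90 degrees of turn. Its arguments: {"type":"object","properties":{"increments":{"type":"array","items":{"type":"array","items":{"type":"number"}}},"grip_force":{"type":"number"}},"required":["increments"]}

```bash
ls -la; mkdir -p pics; python3 - <<'E'
from rig import read_state, read_camera
import cv2,numpy as np
s=read_state(); print(s)
for n in ["scene","side","wrist"]:
    c=read_camera(n); cv2.imwrite(f"pics/{n}0.png",c["img"][:,:,::-1]); print(n,c["fx"],c["cx"],c["cy"],c["rvec"],c["tvec"])
    R=cv2.Rodrigues(np.array(c["rvec"],float))[0]; print("cam pos",-R.T@np.array(c["tvec"]))
E
```

```text
total 12
drwxr-xr-x  3 agent agent 4096 Dec  7 01:56 .
drwxr-xr-x 23 root  root  4096 Dec  7 01:56 ..
drwxr-xr-x  2 agent agent 4096 Dec  7 01:56 pics
{'t': 0.0, 'qpos': array([-1.44208367e+00,  2.21242154e-01,  1.52761372e+00,  2.77411558e-05,
        1.39473443e+00, -1.26105950e-01]), 'qd': array([-7.18241135e-05,  5.77394905e-04, -6.03727002e-04,  8.76372322e-04,
       -3.69581507e-05, -1.18097747e-03]), 'effort': array([ 2.71702556e-04, -4.94605923e+01, -3.87377465e+01,  6.99979090e-02,
        5.72745851e-02, -1.57649138e-04]), 'tool_pos': array([ 0.15746338, -0.60418324,  0.22142597]), 'tcp_rot': array([-3.13961430e+00, -2.78333913e-04,  2.54813441e-01]), 'force': array([-0.50754416, -0.41166982, -0.07675658]), 'wrist_torque': array([-0.05841629,  0.01536839,  0.02371623]), 'grip_width': 0.9977018630737078}
scene 474.72774420261953 246.36021685287724 195.69635887880767 [ 0.51947452 -2.47723974  1.43973251] [0.54154745 0.18266819 0.99011022]
cam pos [0.16336213 0.92187802 0.65605891]
side 493.36924166210105 267.1708500891649 192.24813673730236 [ 0.52405042 -2.63277099  1.29601649] [0.55403147 0.22702695 1.47823606]
cam pos [0.13370512 1.1680592  1.07769876]
wrist 273.64432136153204 254.95008307535593 193.55878149147586 [-2.30932551  1.78462986  0.24634065] [-0.62324071 -0.03312507  0.39124722]
cam pos [ 0.2277066  -0.58574552  0.38425582]
```

View pics/scene0.png

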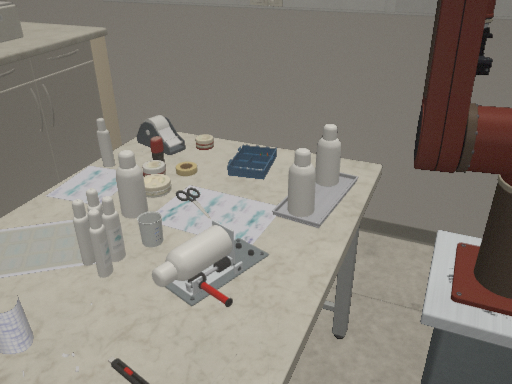

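View pics/side0.png

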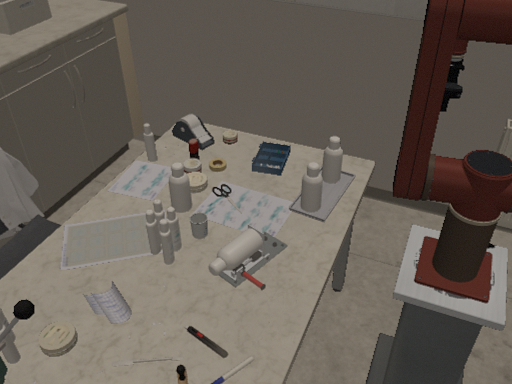

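View pics/wrist0.png

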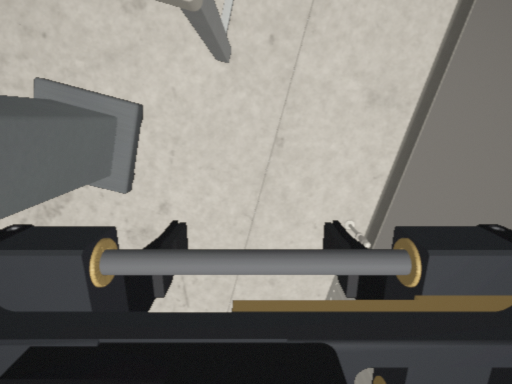

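The scene camera looks towards -y: the bottle and cradle are near (205,260), the red handle's end is near (215,292), the tray with its two bottles is near (318,185), and the beaker is at (150,229). I'll zoom in to get the features precisely.

```bash
python3 - <<'E'
import cv2
a=cv2.imread("pics/scene0.png")
cv2.imwrite("pics/z1.png",cv2.resize(a[200:310,140:280],None,fx=5.5,fy=5.4,interpolation=cv2.INTER_CUBIC))
cv2.imwrite("pics/z2.png",cv2.resize(a[110:230,260:390],None,fx=6,fy=5,interpolation=cv2.INTER_CUBIC)[:600])
b=cv2.imread("pics/side0.png")
cv2.imwrite("pics/z3.png",cv2.resize(b[210:300,180:300],None,fx=6,fy=6,interpolation=cv2.INTER_CUBIC))
E
```

```text
(no output)
```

View pics/z1.png

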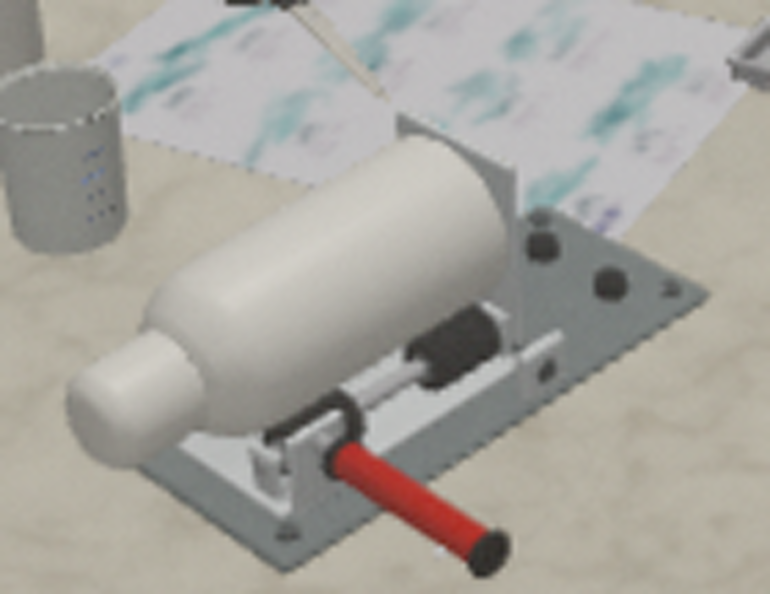

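View pics/z2.png

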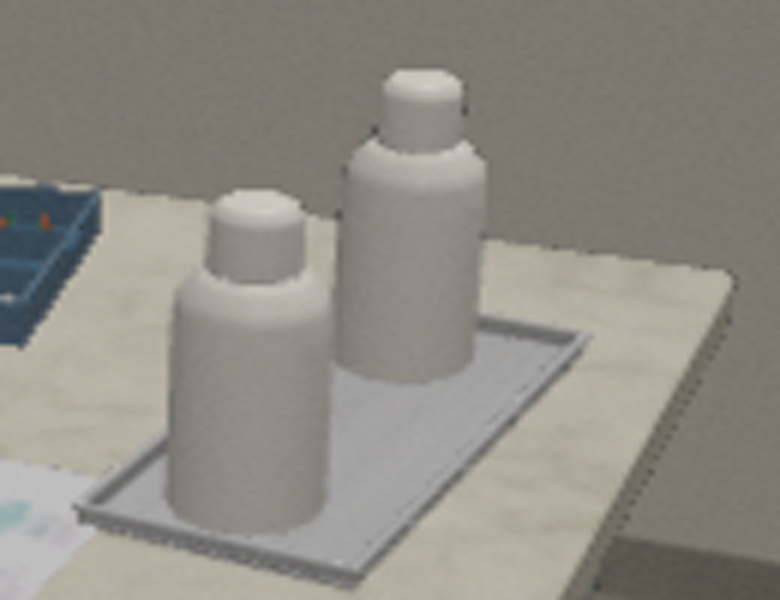

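View pics/z3.png

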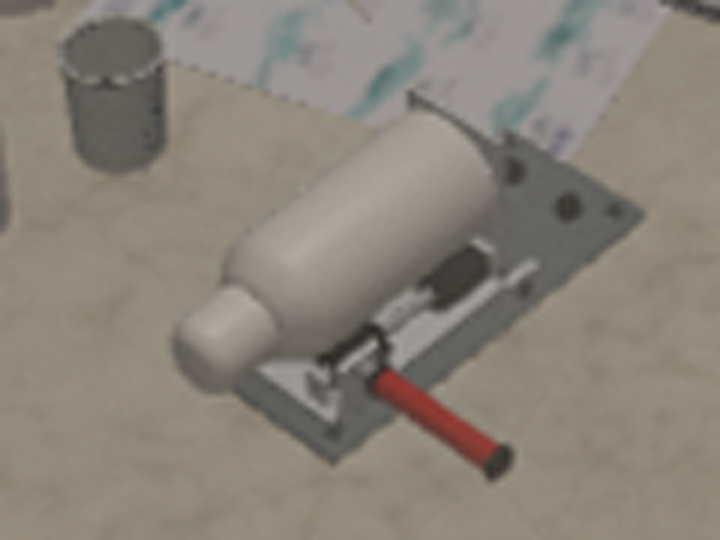

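```bash
cat > h.py <<'E'
import numpy as np,cv2
from rig import read_state, read_camera
def load(n):
    c=read_camera(n); c["R"]=cv2.Rodrigues(np.array(c["rvec"],float))[0]; c["t"]=np.array(c["tvec"],float)
    c["K"]=np.array([[c["fx"],0,c["cx"]],[0,c["fy"],c["cy"]],[0,0,1]]); return c
def ray(c,u,v):
    d=c["R"].T@np.linalg.solve(c["K"],[u,v,1.]); return -c["R"].T@c["t"],d
def onz(c,u,v,z):
    o,d=ray(c,u,v); return o+d*(z-o[2])/d[2]
def tri(c1,p1,c2,p2):
    P=[c["K"]@np.c_[c["R"],c["t"]] for c in (c1,c2)]
    X=cv2.triangulatePoints(P[0],P[1],np.array(p1,float).reshape(2,1),np.array(p2,float).reshape(2,1)); return (X[:3]/X[3]).ravel()
def proj(c,X): return cv2.projectPoints(np.array(X,float).reshape(-1,3),np.array(c["rvec"],float),c["t"],c["K"],None)[0].reshape(-1,2)
E
python3 - <<'E'
from h import *
np.set_printoptions(precision=4,suppress=True)
s=load("scene");d=load("side")
A=onz(s,191.5,305.2,0.004);B=onz(s,268.7,254.3,.006);print("base corners scene",A,B,np.linalg.norm(A-B),np.arctan2(*(A-B)[[1,0]]))
A=onz(d,235.5,286.8,0.004);B=onz(d,287.2,245.6,.006);print("side",A,B,np.linalg.norm(A-B),np.arctan2(*(A-B)[[1,0]]))
print("hend",onz(s,140+490/5.5,200+552/5.4,.048),onz(d,262.8,286.7,.048),tri(s,(140+490/5.5,200+552/5.4),d,(262.8,286.7)))
p=[onz(s,*q,.015) for q in [(319.2,224.7),(273.3,212),(358,177)]];print("tray",p,[np.linalg.norm(p[0]-x) for x in p[1:]])
for q in [(319.2,224.7),(273.3,212),(358,177)]: pass
# red mask
for n,c in(("s",s),("d",d)):
    im=c["img"].astype(int);m=((im[...,0]>110)&(im[...,1]<70)).astype(np.uint8);m[:,300:]=0;m[:230]=0;m[305:]=0
    ys,xs=np.nonzero(m);print(len(xs),xs.min(),xs.max(),ys.min(),ys.max());r=cv2.minAreaRect(np.c_[xs,ys].astype(np.float32));print(r); print(onz(c,*r[0],.048))
E
```

```text
base corners scene [0.5697 0.3197 0.004 ] [0.4905 0.1058 0.006 ] 0.22811831636544594 1.2163289030079427
side [0.565  0.3207 0.004 ] [0.4872 0.1075 0.006 ] 0.22702025562055966 1.2208975629087795
hend [0.4815 0.3257 0.048 ] [0.4787 0.3263 0.048 ] [0.475  0.3366 0.0598]
tray [array([ 0.4169, -0.0442,  0.015 ]), array([ 0.5434, -0.0568,  0.015 ]), array([ 0.3868, -0.3342,  0.015 ])] [np.float64(0.12710482146250526), np.float64(0.2915832551794709)]
190 201 227 282 303
((213.53843688964844, 292.19232177734375), (29.95380973815918, 6.379051685333252), 33.69007110595703)
[0.5214 0.3122 0.048 ]
74 243 262 272 286
((252.305419921875, 278.767578125), (21.835874557495117, 3.3819875717163086), 36.02737045288086)
[0.5167 0.3109 0.048 ]
```

```bash
cat >> h.py <<'E'
from scipy.spatial.transform import Rotation as Ro
np.set_printoptions(precision=4,suppress=True)
def go(p,yaw,frm=None):
    s=read_state(); p0=np.array(s["tool_pos"]); y0=s["tcp_rot"][2]
    if frm is not None: p0=np.array(frm[:3]); y0=frm[3]
    R0=Ro.from_euler("xyz",[np.pi,0,y0]); R1=Ro.from_euler("xyz",[np.pi,0,yaw])
    print("turn",(R0.inv()*R1).as_rotvec()/(np.pi/2),"shift",R0.inv().apply(np.array(p)-p0)/.75,"dist",np.linalg.norm(np.array(p)-p0),"from",p0,y0)
E
python3 -c "
from h import *
go([.45,-.27,.33],1.6,[.158,-.605,.223,.2548])"
```

```text
turn [ 0.      0.     -0.8564] shift [ 0.4893 -0.3341 -0.1427] dist 0.45709736380775595 from [ 0.158 -0.605  0.223] 0.2548
```

Request:
carry_out:
  increments:
    - [0, 0, -0.08, 0.02, -0.015, -0.05, 0]
    - [0, 0, -0.16, 0.05, -0.03, -0.09, 0]
    - [0, 0, -0.24, 0.1, -0.07, -0.12, 0]
    - [0, 0, -0.32, 0.15, -0.1, -0.143, 0]
    - [0, 0, -0.4, 0.2, -0.135, -0.143, 0]
    - [0, 0, -0.48, 0.25, -0.17, -0.143, 0]
    - [0, 0, -0.56, 0.3, -0.205, -0.143, 0]
    - [0, 0, -0.64, 0.35, -0.24, -0.143, 0]
    - [0, 0, -0.72, 0.4, -0.27, -0.143, 0]
    - [0, 0, -0.78, 0.45, -0.3, -0.143, 0]
  grip_force: 40

```text
t: 1.08
tool_pos: [0.4033, -0.3263, 0.33]
tcp_rot: [3.141, 0.0, 1.486]
force: [0.5, -1.4, -0.4]
grip_width: 1.004
```

```bash
python3 -c "
from h import *
go([.45,-.27,.33],1.6)"
```

```text
turn [ 0.      0.     -0.0725] shift [0.0801 0.0556 0.    ] dist 0.07312743886020359 from [ 0.4033 -0.3263  0.33  ] 1.48605083857471
```

Request:
carry_out:
  increments:
    - [0, 0, -0.04, 0.04, 0.028, 0, 0]
    - [0, 0, -0.0725, 0.08, 0.0556, 0, 0]
    - [0, 0, -0.0725, 0.08, 0.0556, 0, 0]
    - [0, 0, -0.0725, 0.08, 0.0556, 0, 0]

```text
t: 1.42
tool_pos: [0.4504, -0.2705, 0.3297]
tcp_rot: [-3.141, -0.0, 1.598]
force: [-0.1, 0.2, 0.2]
grip_width: 0.995
```

```bash
python3 -c "
from h import *
c=load('wrist'); cv2.imwrite('pics/w1.png',c['img'][:,:,::-1]); np.save('pics/w1.npy',c,allow_pickle=True)
print(read_state()['tool_pos'],-c['R'].T@c['t'])"
```

```text
[ 0.4496 -0.2717  0.3297] [ 0.4476 -0.1968  0.4924]
```

View pics/w1.png

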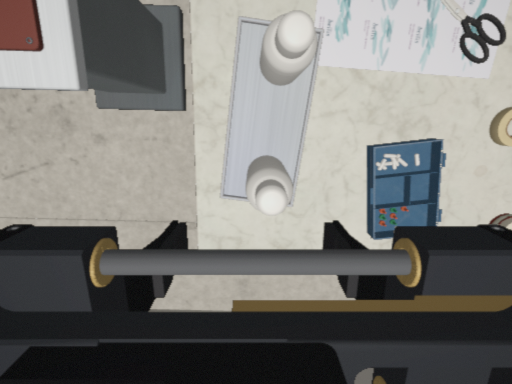

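```bash
python3 -c "
import cv2
a=cv2.imread('pics/w1.png')
cv2.imwrite('pics/w1a.png',cv2.resize(a[0:110,210:340],None,fx=6,fy=5.4,interpolation=cv2.INTER_CUBIC))
cv2.imwrite('pics/w1b.png',cv2.resize(a[130:230,210:340],None,fx=6,fy=6,interpolation=cv2.INTER_CUBIC))"
```

```text
(no output)
```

View pics/w1a.png

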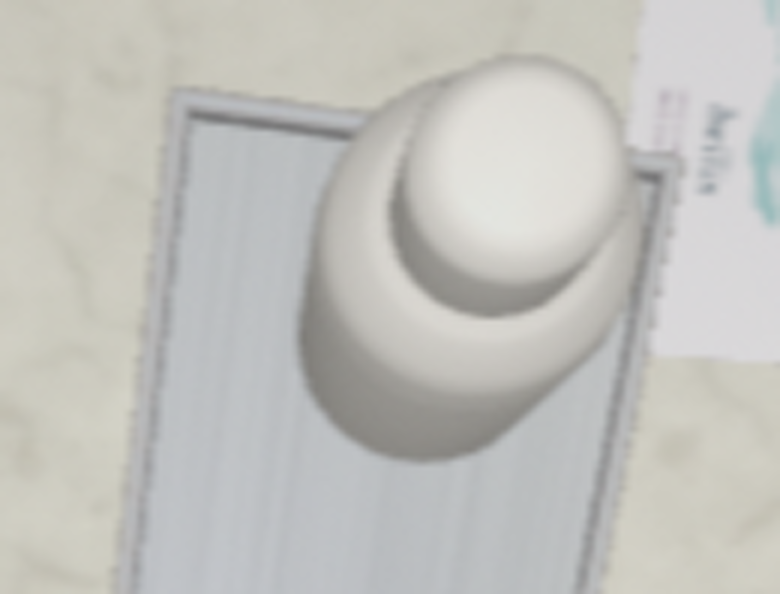

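View pics/w1b.png

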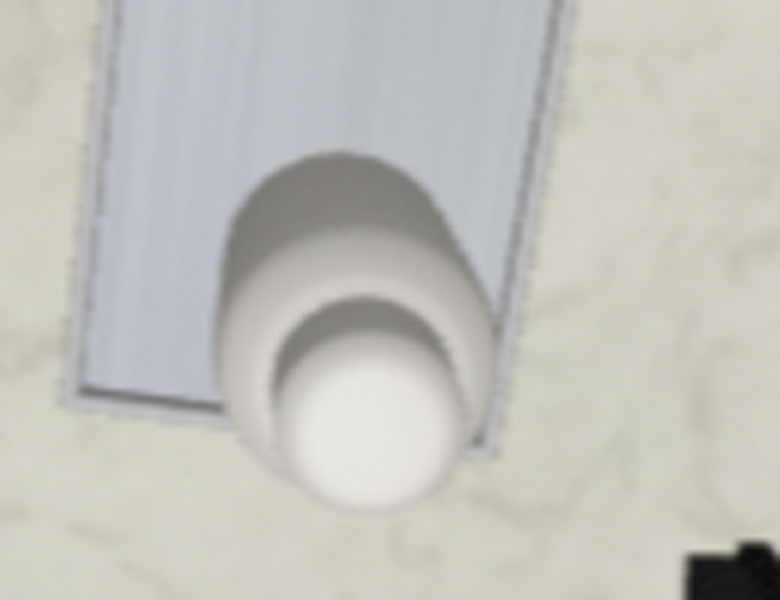

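```bash
python3 -c "
from h import *
c=np.load('pics/w1.npy',allow_pickle=True).item()
P=[onz(c,*q,.015)[:2] for q in [(239.2,17),(323.3,29.3),(220.3,197.5),(292,205.8)]]
print('tray',P,'centre',np.mean(P,0)); v=P[0]-P[2]+P[1]-P[3];print('yaw',np.degrees(np.arctan2(v[1],v[0]))-90)
a=onz(c,295.8,31.5,.174);b=onz(c,271.7,200.3,.174);print('caps',a,b,np.linalg.norm(a-b),(a+b)/2)
a=onz(c,280.8,85.5,.003);b=onz(c,267.2,155,.003);print('body edges',a,b,np.linalg.norm(a-b),(a+b)/2)
go([.5071,.3168,.20],2.79)
"
```

```text
tray [array([ 0.4195, -0.0488]), array([ 0.5502, -0.0621]), array([ 0.3884, -0.3385]), array([ 0.5197, -0.3509])] centre [ 0.4695 -0.2001]
yaw -6.07510058071945
caps [ 0.4877 -0.1098  0.174 ] [ 0.4706 -0.2932  0.174 ] 0.18425431068657042 [ 0.4791 -0.2015  0.174 ]
body edges [ 0.4895 -0.1441  0.003 ] [ 0.4713 -0.2607  0.003 ] 0.11806079812616244 [ 0.4804 -0.2024  0.003 ]
turn [ 0.      0.     -0.7606] shift [0.7826 0.0959 0.1729] dist 0.605358850139398 from [ 0.4496 -0.2717  0.3297] 1.5953209417766052
```

Request:
carry_out:
  increments:
    - [0, 0, -0.05, 0.03, 0.004, 0, 0]
    - [0, 0, -0.1, 0.08, 0.01, 0, 0]
    - [0, 0, -0.15, 0.13, 0.016, 0, 0]
    - [0, 0, -0.2, 0.18, 0.022, 0, 0]
    - [0, 0, -0.26, 0.23, 0.028, 0, 0]
    - [0, 0, -0.32, 0.28, 0.034, 0, 0]
    - [0, 0, -0.38, 0.33, 0.04, 0, 0]
    - [0, 0, -0.44, 0.38, 0.046, 0, 0]
    - [0, 0, -0.5, 0.43, 0.053, 0.01, 0]
    - [0, 0, -0.56, 0.48, 0.06, 0.02, 0]

```text
t: 2.3
tool_pos: [0.4865, 0.0888, 0.3153]
tcp_rot: [3.141, 0.002, 2.475]
force: [0.9, -0.3, -0.8]
grip_width: 1.002
```

```bash
python3 -c "
from h import *
go([.5071,.3168,.20],2.79)
"
```

```text
turn [ 0.      0.     -0.2006] shift [0.1664 0.2559 0.1538] dist 0.2563406446530801 from [0.4865 0.0888 0.3153] 2.4748493130860356
```

Request:
carry_out:
  increments:
    - [0, 0, -0.06, 0.026, 0.04, 0.02, 0]
    - [0, 0, -0.12, 0.052, 0.08, 0.04, 0]
    - [0, 0, -0.18, 0.08, 0.12, 0.07, 0]
    - [0, 0, -0.2006, 0.11, 0.165, 0.1, 0]
    - [0, 0, -0.2006, 0.14, 0.21, 0.13, 0]
    - [0, 0, -0.2006, 0.1664, 0.2559, 0.1538, 0]
    - [0, 0, -0.2006, 0.1664, 0.2559, 0.1538, 0]
    - [0, 0, -0.2006, 0.1664, 0.2559, 0.1538, 0]
    - [0, 0, -0.2006, 0.1664, 0.2559, 0.1538, 0]

```text
t: 3.05
tool_pos: [0.5074, 0.3154, 0.199]
tcp_rot: [-3.14, -0.0, 2.788]
force: [0.3, -0.4, 0.5]
grip_width: 0.995
```

```bash
python3 -c "
from h import *
s=read_state();print(s['tool_pos'],s['tcp_rot'],s['qpos'])
for n in ('wrist','side'):
  c=load(n); cv2.imwrite('pics/%s2.png'%n,c['img'][:,:,::-1]); np.save('pics/%s2.npy'%n,c,allow_pickle=True)
  print(proj(c,[[.5165,.3134,.048],[.5071,.3168,.048]]))
"
```

```text
[0.5074 0.3154 0.199 ] [-3.1399 -0.0004  2.788 ] [ 0.4247  0.1737  1.6251 -0.0009  1.3443 -0.7923]
[[256.0438 190.4548]
 [255.9958 182.2439]]
[[252.0151 279.4167]
 [254.6377 281.2564]]
```

View pics/wrist2.png

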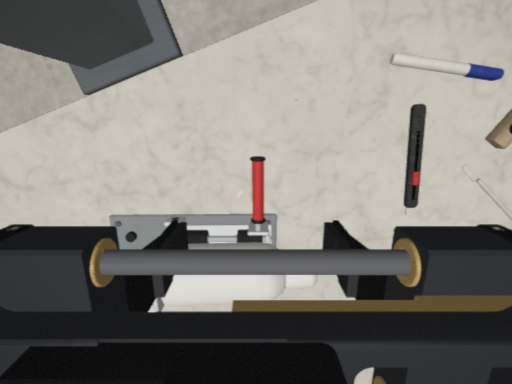

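View pics/side2.png

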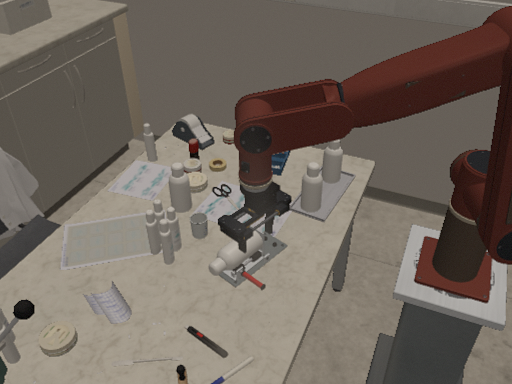

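```bash
python3 -c "
from h import *
c=np.load('pics/wrist2.npy',allow_pickle=True).item()
im=c['img'].astype(int);m=((im[...,0]>100)&(im[...,1]<70));m[:140]=0;m[240:]=0;m[:,:230]=0;m[:,290:]=0
ys,xs=np.nonzero(m);print(ys.min(),ys.max())
for r in(163,190,217):
  k=abs(ys-r)<=2; print(r,xs[k].mean(),onz(c,xs[k].mean(),r,.048))
"
```

```text
161 220
163 257.5111111111111 [0.4863 0.3263 0.048 ]
190 257.5 [0.5166 0.3152 0.048 ]
217 257.5 [0.5485 0.3035 0.048 ]
```

```bash
python3 -c "
from h import *
go([.5072,.3186,.029],2.791)
"
```

```text
turn [ 0.      0.     -0.0029] shift [0.0028 0.0041 0.2288] dist 0.171609403730442 from [0.5081 0.315  0.2006] 2.786445040735618
```

Request:
carry_out:
  increments:
    - [0, 0, -0.002, 0.002, 0.005, 0.04, 0]
    - [0, 0, -0.002, 0.002, 0.005, 0.085, 0]
    - [0, 0, -0.002, 0.002, 0.005, 0.13, 0]
    - [0, 0, -0.002, 0.002, 0.005, 0.175, 0]
    - [0, 0, -0.002, 0.002, 0.005, 0.21, 0]
    - [0, 0, -0.002, 0.002, 0.005, 0.2285, 0]
    - [0, 0, -0.002, 0.002, 0.005, 0.2285, 0.3]
    - [0, 0, -0.002, 0.002, 0.005, 0.2285, 0.7]
    - [0, 0, -0.002, 0.002, 0.005, 0.2285, 1]
    - [0, 0, -0.002, 0.002, 0.005, 0.2285, 1]
  grip_force: 40

```text
t: 3.98
tool_pos: [0.5091, 0.3214, 0.0309]
tcp_rot: [3.138, 0.003, 2.791]
force: [-0.1, -0.2, 0.6]
grip_width: 0.782
```

Request:
carry_out:
  increments:
    - [0, 0, 0, 0, 0, 0, 1]
    - [0, 0, 0, 0, 0, 0, 1]
    - [0, 0, 0, 0, 0, 0, 1]
    - [0, 0, 0, 0, 0, 0, 1]

```text
t: 4.32
tool_pos: [0.5071, 0.321, 0.0285]
tcp_rot: [3.141, 0.0, 2.792]
force: [-0.5, -0.2, -1.0]
grip_width: 0.477
```

```bash
python3 -c "
from h import *
for n in ('scene','wrist'):
  c=load(n); cv2.imwrite('pics/%s3.png'%n,c['img'][:,:,::-1])
print(read_state()['tool_pos'],read_state()['tcp_rot'])
"
```

```text
[0.5069 0.3209 0.0282] [3.1415 0.0001 2.792 ]
```

View pics/scene3.png

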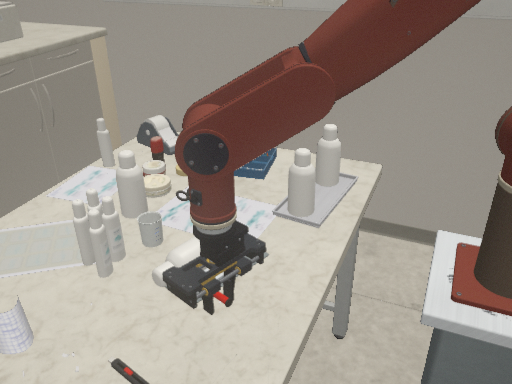

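Request:
carry_out:
  increments:
    - [0, 0, 0, 0, -0.003, 0, 1]
    - [0, 0, 0, 0, -0.003, 0, 1]
    - [0, 0, 0, 0, -0.003, 0, 1]
    - [0, 0, 0, 0, -0.003, 0, 1]
    - [0, 0, 0, 0, -0.003, 0, 1]
    - [0, 0, 0, 0, -0.003, 0, 1]
    - [0, 0, 0, 0, -0.003, 0, 1]
    - [0, 0, 0, 0, -0.003, 0, 1]

```text
t: 5.08
tool_pos: [0.5061, 0.3188, 0.0279]
tcp_rot: [3.141, -0.0, 2.792]
force: [1.5, 2.1, -2.2]
grip_width: 0.149
```

```bash
python3 -c "
from h import *
print(read_state())
"
```

```text
{'t': 5.0833, 'qpos': array([ 0.4303,  0.3692,  1.7368,  0.0002,  1.0355, -0.7909]), 'qd': array([ 0.0006,  0.0003,  0.0003, -0.0011, -0.0003, -0.0007]), 'effort': array([ -0.9027, -51.3059, -32.558 ,  -0.4363,   0.6706,   0.039 ]), 'tool_pos': array([0.5061, 0.3188, 0.0279]), 'tcp_rot': array([ 3.1414, -0.0001,  2.7918]), 'force': array([ 1.4913,  2.1273, -2.1605]), 'wrist_torque': array([ 0.4455, -0.2432,  0.0474]), 'grip_width': 0.14886716430480415}
```

```bash
python3 -c "
import numpy as np
a=np.radians(14.3);r=.1135/.75
f=lambda t:(r*(np.cos(a+np.radians(t))-np.cos(a)),-r*(np.sin(a+np.radians(t))-np.sin(a)))
T=[[1,2.5,5,8,11,14,17.5,21,24.5,28],[31.5,35,38.5,42,45.5,49,52.5,56,59,62],[65,68,71,74,77,79.5,82,84,86,87.5],[88.5,89.5,90.3,90.5,90.5]]
p=0
for c in T:
  print([[0,0,0,0,round(float(f(t)[0]-f(p)[0]),4),round(float(f(t)[1]-f(p)[1]),4),1] for t in c]);p=c[-1]
"
```

```text
[[0, 0, 0, 0, -0.0007, -0.0026, 1], [0, 0, 0, 0, -0.0018, -0.0064, 1], [0, 0, 0, 0, -0.0038, -0.0126, 1], [0, 0, 0, 0, -0.0066, -0.02, 1], [0, 0, 0, 0, -0.0098, -0.0273, 1], [0, 0, 0, 0, -0.0134, -0.0344, 1], [0, 0, 0, 0, -0.018, -0.0424, 1], [0, 0, 0, 0, -0.0231, -0.0501, 1], [0, 0, 0, 0, -0.0287, -0.0574, 1], [0, 0, 0, 0, -0.0347, -0.0645, 1]]
[[0, 0, 0, 0, -0.0064, -0.0066, 1], [0, 0, 0, 0, -0.0132, -0.0129, 1], [0, 0, 0, 0, -0.0204, -0.0187, 1], [0, 0, 0, 0, -0.028, -0.0241, 1], [0, 0, 0, 0, -0.0358, -0.0289, 1], [0, 0, 0, 0, -0.0439, -0.0333, 1], [0, 0, 0, 0, -0.0523, -0.0372, 1], [0, 0, 0, 0, -0.0609, -0.0406, 1], [0, 0, 0, 0, -0.0684, -0.0431, 1], [0, 0, 0, 0, -0.0761, -0.0452, 1]]
[[0, 0, 0, 0, -0.0077, -0.0017, 1], [0, 0, 0, 0, -0.0156, -0.0029, 1], [0, 0, 0, 0, -0.0234, -0.0038, 1], [0, 0, 0, 0, -0.0314, -0.0042, 1], [0, 0, 0, 0, -0.0393, -0.0043, 1], [0, 0, 0, 0, -0.0459, -0.004, 1], [0, 0, 0, 0, -0.0524, -0.0034, 1], [0, 0, 0, 0, -0.0577, -0.0027, 1], [0, 0, 0, 0, -0.0629, -0.0019, 1], [0, 0, 0, 0, -0.0668, -0.0011, 1]]
[[0, 0, 0, 0, -0.0026, 0.0006, 1], [0, 0, 0, 0, -0.0052, 0.0012, 1], [0, 0, 0, 0, -0.0072, 0.0017, 1], [0, 0, 0, 0, -0.0077, 0.0018, 1], [0, 0, 0, 0, -0.0077, 0.0018, 1]]
```

Request:
carry_out:
  increments:
    - [0, 0, 0, 0, -0.0007, -0.0026, 1]
    - [0, 0, 0, 0, -0.0018, -0.0064, 1]
    - [0, 0, 0, 0, -0.0038, -0.0126, 1]
    - [0, 0, 0, 0, -0.0066, -0.02, 1]
    - [0, 0, 0, 0, -0.0098, -0.0273, 1]
    - [0, 0, 0, 0, -0.0134, -0.0344, 1]
    - [0, 0, 0, 0, -0.018, -0.0424, 1]
    - [0, 0, 0, 0, -0.0231, -0.0501, 1]
    - [0, 0, 0, 0, -0.0287, -0.0574, 1]
    - [0, 0, 0, 0, -0.0347, -0.0645, 1]

```text
t: 5.92
tool_pos: [0.4977, 0.2955, 0.0777]
tcp_rot: [3.138, 0.001, 2.792]
force: [2.6, 7.1, -2.3]
grip_width: 0.145
```

```bash
python3 -c "
from h import *
s=read_state();print(s['t'],s['force'],s['wrist_torque'],s['grip_width'],s['tool_pos'])
c=load('scene'); cv2.imwrite('pics/scene4.png',c['img'][:,:,::-1])
"
```

```text
5.9167 [ 2.5594  7.0557 -2.3314] [ 1.5424 -0.5245  0.0411] 0.14488961108639986 [0.4977 0.2955 0.0777]
```

View pics/scene4.png

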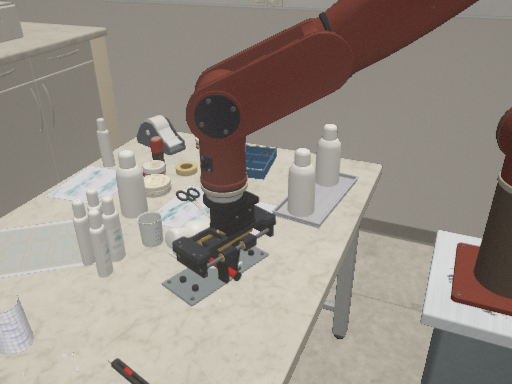

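The cradle is rising with the gripper holding the handle (red end near (237,275)), and forces are small. I'll continue the arc.

Request:
carry_out:
  increments:
    - [0, 0, 0, 0, -0.0064, -0.0066, 1]
    - [0, 0, 0, 0, -0.0132, -0.0129, 1]
    - [0, 0, 0, 0, -0.0204, -0.0187, 1]
    - [0, 0, 0, 0, -0.028, -0.0241, 1]
    - [0, 0, 0, 0, -0.0358, -0.0289, 1]
    - [0, 0, 0, 0, -0.0439, -0.0333, 1]
    - [0, 0, 0, 0, -0.0523, -0.0372, 1]
    - [0, 0, 0, 0, -0.0609, -0.0406, 1]
    - [0, 0, 0, 0, -0.0684, -0.0431, 1]
    - [0, 0, 0, 0, -0.0761, -0.0452, 1]

```text
t: 6.8
tool_pos: [0.4791, 0.2432, 0.114]
tcp_rot: [3.135, 0.002, 2.792]
force: [-1.5, 7.1, 7.0]
grip_width: 0.15
```

Request:
carry_out:
  increments:
    - [0, 0, 0, 0, -0.0077, -0.0017, 1]
    - [0, 0, 0, 0, -0.0156, -0.0029, 1]
    - [0, 0, 0, 0, -0.0234, -0.0038, 1]
    - [0, 0, 0, 0, -0.0314, -0.0042, 1]
    - [0, 0, 0, 0, -0.0393, -0.0043, 1]
    - [0, 0, 0, 0, -0.0459, -0.004, 1]
    - [0, 0, 0, 0, -0.0524, -0.0034, 1]
    - [0, 0, 0, 0, -0.0577, -0.0027, 1]
    - [0, 0, 0, 0, -0.0629, -0.0019, 1]
    - [0, 0, 0, 0, -0.0668, -0.0011, 1]

```text
t: 7.63
tool_pos: [0.461, 0.1933, 0.1123]
tcp_rot: [3.141, 0.001, 2.792]
force: [-1.3, 2.1, 2.1]
grip_width: 0.149
```

Request:
carry_out:
  increments:
    - [0, 0, 0, 0, -0.0026, 0.0006, 1]
    - [0, 0, 0, 0, -0.0052, 0.0012, 1]
    - [0, 0, 0, 0, -0.0072, 0.0017, 1]
    - [0, 0, 0, 0, -0.0077, 0.0018, 1]
    - [0, 0, 0, 0, -0.0077, 0.0018, 1]
    - [0, 0, 0, 0, -0.0077, 0.0018, 1]

```text
t: 8.13
tool_pos: [0.4595, 0.1889, 0.1109]
tcp_rot: [3.139, 0.002, 2.792]
force: [0.1, 4.3, 4.8]
grip_width: 0.146
```

```bash
python3 -c "
from h import *
s=read_state();print(s['t'],s['force'],s['wrist_torque'],s['grip_width'],s['tool_pos'])
c=load('scene'); cv2.imwrite('pics/scene5.png',c['img'][:,:,::-1])
"
```

```text
8.1333 [0.0803 4.3267 4.8297] [ 1.172  -0.3664  0.1092] 0.14625871329561183 [0.4595 0.1889 0.1109]
```

View pics/scene5.png

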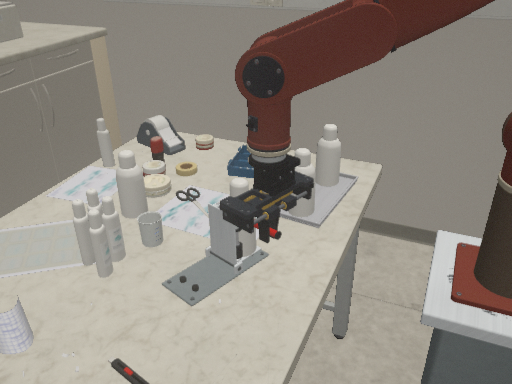

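Request:
carry_out:
  increments:
    - [0, 0, 0, 0, 0, 0, 0.6]
    - [0, 0, 0, 0, 0, 0, 0.5]
    - [0, 0, 0, 0, 0, 0, 0.4]
    - [0, 0, 0, 0, 0, 0, 0.4]
    - [0, 0, 0, 0, 0, 0, 0.4]
    - [0, 0, 0, 0, 0, 0, 0.4]
    - [0, 0, 0, 0, 0, 0, 0.4]
    - [0, 0, 0, 0, 0, 0, 0.4]

```text
t: 8.85
tool_pos: [0.4584, 0.188, 0.1097]
tcp_rot: [-3.141, -0.0, 2.792]
force: [-0.5, 0.1, -0.0]
grip_width: 0.585
```

```bash
python3 -c "
from h import *
s=read_state();print(s['t'],s['force'],s['grip_width'],s['tool_pos'])
c=load('scene'); cv2.imwrite('pics/scene6.png',cv2.resize(c['img'][130:310,130:330,::-1],None,fx=3,fy=3))
"
```

```text
8.85 [-0.4912  0.1146 -0.0425] 0.5854915893399859 [0.4584 0.188  0.1097]
```

View pics/scene6.png

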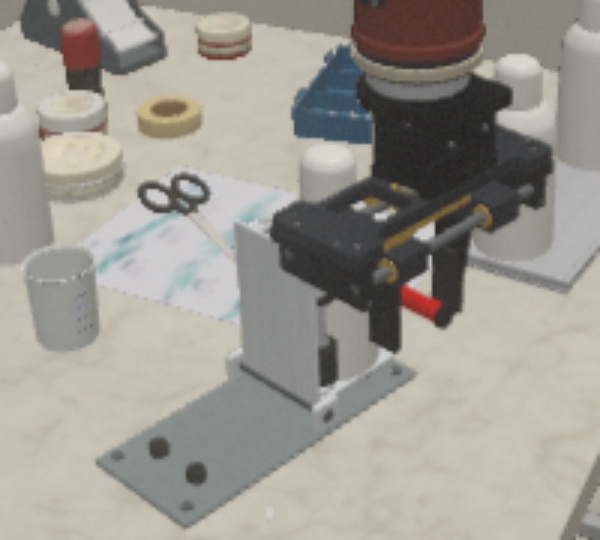

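Request:
carry_out:
  increments:
    - [0, 0, 0, 0, 0, -0.02, 0.4]
    - [0, 0, 0, 0, 0, -0.06, 0.4]
    - [0, 0, 0, 0, 0, -0.1, 0.4]
    - [0, 0, 0, 0, 0, -0.14, 0.3]
    - [0, 0, 0.06, 0, 0, -0.18, 0.2]
    - [0, 0, 0.13, 0, 0, -0.22, 0]
    - [0, 0, 0.2, 0, 0, -0.25, 0]
    - [0, 0, 0.27, 0, 0, -0.26, 0]
    - [0, 0, 0.34, 0, 0, -0.26, 0]
    - [0, 0, 0.41, 0, 0, -0.26, 0]

```text
t: 9.73
tool_pos: [0.459, 0.1882, 0.3061]
tcp_rot: [3.139, 0.001, 2.142]
force: [-0.5, -0.1, -0.5]
grip_width: 0.977
```

```bash
python3 -c "
from h import *
go([.5492,.128,.30],1.22)
"
```

```text
turn [ 0.     -0.      0.5872] shift [-0.1326  0.0577  0.0081] dist 0.10864030159917165 from [0.459  0.1882 0.3061] 2.1423645524580026
```

Request:
carry_out:
  increments:
    - [0, 0, 0.07, -0.02, 0.008, 0.008, 0]
    - [0, 0, 0.14, -0.04, 0.016, 0.008, 0]
    - [0, 0, 0.21, -0.06, 0.025, 0.008, 0]
    - [0, 0, 0.28, -0.08, 0.035, 0.008, 0]
    - [0, 0, 0.35, -0.1, 0.045, 0.008, 0]
    - [0, 0, 0.42, -0.12, 0.053, 0.008, 0]
    - [0, 0, 0.49, -0.1326, 0.0577, 0.008, 0]
    - [0, 0, 0.56, -0.1326, 0.0577, 0.008, 0]
    - [0, 0, 0.587, -0.1326, 0.0577, 0.008, 0]
    - [0, 0, 0.587, -0.1326, 0.0577, 0.008, 0]

```text
t: 10.57
tool_pos: [0.5491, 0.1281, 0.2985]
tcp_rot: [-3.141, 0.0, 1.224]
force: [0.1, 0.4, 0.2]
grip_width: 1.003
```

Request:
carry_out:
  increments:
    - [0, 0, 0, 0, 0, 0, 0]
    - [0, 0, 0, 0, 0, 0, 0]

```text
t: 10.73
tool_pos: [0.5489, 0.1285, 0.2988]
tcp_rot: [-3.142, 0.0, 1.227]
force: [-0.1, 0.2, -0.3]
grip_width: 1.0
```

```bash
python3 -c "
from h import *
s=read_state();print(s['t'],s['force'],s['grip_width'],s['tool_pos'],s['tcp_rot'])
for n in ('scene','wrist','side'):
  c=load(n); cv2.imwrite('pics/%s7.png'%n,c['img'][:,:,::-1]); np.save('pics/%s7.npy'%n,c,allow_pickle=True)
  print(proj(c,[.5492,.128,.195]))
"
```

```text
10.7333 [-0.0594  0.2313 -0.2643] 0.9997108919493546 [0.5489 0.1285 0.2988] [-3.1415  0.0001  1.2275]
[[239.0621 180.6073]]
[[256.2682 193.3438]]
[[266.9284 196.9399]]
```

View pics/wrist7.png

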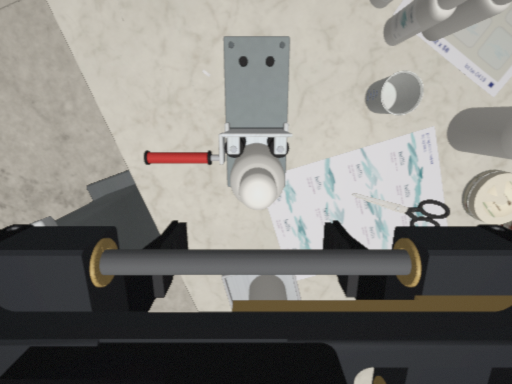

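View pics/scene7.png

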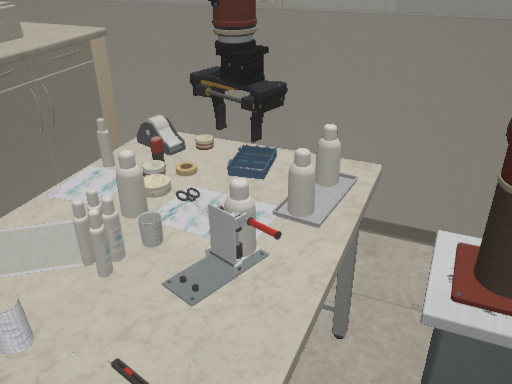

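The bed is fully up and the bottle stands on the foot plate, its cap at about (258,188) in the wrist view and (239,185) in the scene view. I'll measure the cap centre.

```bash
python3 -c "
from h import *
c=np.load('pics/wrist7.npy',allow_pickle=True).item()
cv2.imwrite('pics/w7z.png',cv2.resize(c['img'][130:230,200:320,::-1],None,fx=6,fy=6,interpolation=cv2.INTER_CUBIC))
g=cv2.GaussianBlur(cv2.cvtColor(c['img'],cv2.COLOR_RGB2GRAY),(3,3),0)
for q in cv2.HoughCircles(g[150:225,220:300],cv2.HOUGH_GRADIENT,1,5,param1=60,param2=10,minRadius=14,maxRadius=23)[0][:4]:
  u,v,r=q[0]+220,q[1]+150,q[2]; print(u,v,r,onz(c,u,v,.192))
"
```

```text
257.5 184.5 22.4 [0.5532 0.1355 0.192 ]
252.5 186.5 22.4 [0.5478 0.1353 0.192 ]
260.5 189.5 19.0 [0.5544 0.1296 0.192 ]
257.5 193.5 15.6 [0.5501 0.1266 0.192 ]
```

View pics/w7z.png

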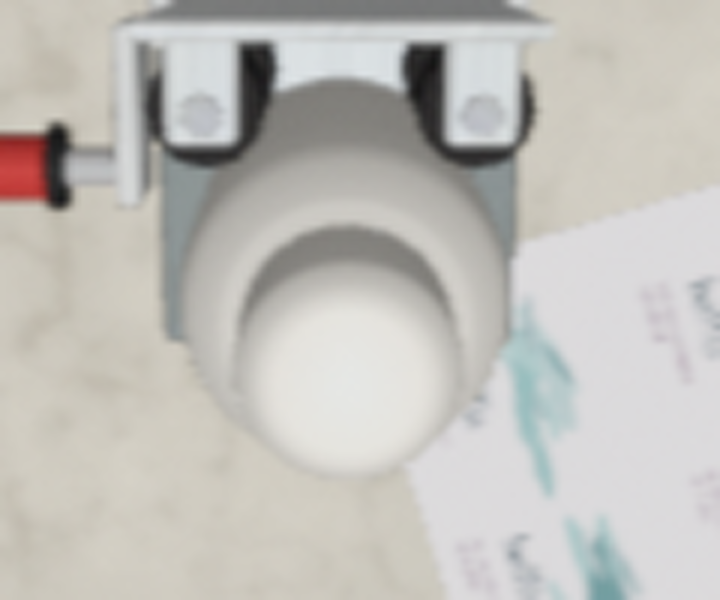

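```bash
python3 -c "
from h import *
c=np.load('pics/wrist7.npy',allow_pickle=True).item()
p=onz(c,258.3,191.3,.190);print(p)
go([p[0],p[1],.166],1.22)
"
```

```text
[0.5515 0.128  0.19  ]
turn [ 0.     -0.      0.0043] shift [0.0005 0.0034 0.1772] dist 0.1329124264172134 from [0.5489 0.1285 0.2989] 1.2267396527486012
```

Request:
carry_out:
  increments:
    - [0, 0, 0.004, 0, 0.0028, 0.03, 0.1]
    - [0, 0, 0.004, 0, 0.0028, 0.07, 0.2]
    - [0, 0, 0.004, 0, 0.0028, 0.11, 0.2]
    - [0, 0, 0.004, 0, 0.0028, 0.14, 0.2]
    - [0, 0, 0.004, 0, 0.0028, 0.16, 0.2]
    - [0, 0, 0.004, 0, 0.0028, 0.172, 0.25]
    - [0, 0, 0.004, 0, 0.0028, 0.177, 0.3]
    - [0, 0, 0.004, 0, 0.0028, 0.177, 0.35]
    - [0, 0, 0.004, 0, 0.0028, 0.177, 0.35]
    - [0, 0, 0.004, 0, 0.0028, 0.177, 0.35]
  grip_force: 25

```text
t: 11.72
tool_pos: [0.5521, 0.1278, 0.1677]
tcp_rot: [3.139, -0.001, 1.22]
force: [0.4, -0.5, 0.7]
grip_width: 0.656
```

```bash
python3 -c "
from h import *
s=read_state();print(s['t'],s['force'],s['grip_width'],s['tool_pos'],s['tcp_rot'])
for n in ('scene','wrist'):
  c=load(n); cv2.imwrite('pics/%s8.png'%n,c['img'][:,:,::-1])
  if n=='scene': cv2.imwrite('pics/s8z.png',cv2.resize(c['img'][100:290,150:330,::-1],None,fx=3,fy=3))
"
```

```text
11.7167 [ 0.3703 -0.4963  0.7234] 0.6560554856872914 [0.5521 0.1278 0.1677] [ 3.1392 -0.0011  1.2196]
```

View pics/s8z.png

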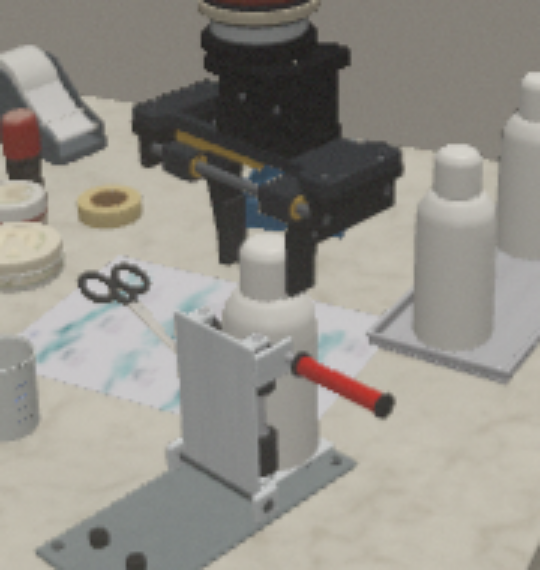

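The fingers straddle the cap, at about (265,265) in the zoom. Now I'll close.

Request:
carry_out:
  increments:
    - [0, 0, 0, 0, 0, 0, 0.42]
    - [0, 0, 0, 0, 0, 0, 0.48]
    - [0, 0, 0, 0, 0, 0, 0.53]
    - [0, 0, 0, 0, 0, 0, 0.58]
    - [0, 0, 0, 0, 0, 0, 0.7]
    - [0, 0, 0, 0, 0, 0, 0.9]
    - [0, 0, 0, 0, 0, 0, 1]
    - [0, 0, 0, 0, 0, 0, 1]
    - [0, 0, 0, 0, 0, 0, 1]
    - [0, 0, 0, 0, 0, 0, 1]
  grip_force: 25

```text
t: 12.65
tool_pos: [0.5511, 0.1277, 0.1662]
tcp_rot: [3.141, -0.0, 1.219]
force: [0.4, -0.8, 1.1]
grip_width: 0.449
```

Request:
carry_out:
  increments:
    - [0, 0, 0, 0, 0, 0, 1]
    - [0, 0, 0, 0, 0, 0, 1]

```text
t: 12.82
tool_pos: [0.5511, 0.1277, 0.1661]
tcp_rot: [3.141, -0.0, 1.219]
force: [1.4, -0.3, 0.9]
grip_width: 0.449
```

Request:
carry_out:
  increments:
    - [0, 0, 0, 0, 0, -0.006, 1]
    - [0, 0, 0, 0, 0, -0.018, 1]
    - [0, 0, 0, 0, 0, -0.035, 1]
    - [0, 0, 0, 0, 0, -0.055, 1]
    - [0, 0, 0, 0, 0, -0.08, 1]
    - [0, 0, 0, 0, 0, -0.105, 1]
    - [0, 0, 0, 0, 0, -0.13, 1]
    - [0, 0, 0, 0, 0, -0.15, 1]
    - [0, 0, 0, 0, 0, -0.16, 1]
    - [0, 0, 0, 0, 0, -0.16, 1]

```text
t: 13.65
tool_pos: [0.5522, 0.1278, 0.2893]
tcp_rot: [3.137, -0.002, 1.219]
force: [1.1, 1.1, -2.2]
grip_width: 0.447
```

```bash
python3 -c "
from h import *
s=read_state();print(s['t'],s['force'],s['grip_width'],s['tool_pos'],s['tcp_rot'])
for n in ('scene',):
  c=load(n); cv2.imwrite('pics/%s9.png'%n,c['img'][:,:,::-1])
go([.475,-.2005,.31],1.466)
"
```

```text
13.65 [ 1.0873  1.0672 -2.247 ] 0.4471189221195837 [0.5522 0.1278 0.2893] [ 3.1372 -0.002   1.2195]
turn [ 0.     0.    -0.157] shift [-0.446   0.0548 -0.0301] dist 0.3377939564931917 from [0.5515 0.1277 0.2874] 1.2194406184886644
```

View pics/scene9.png

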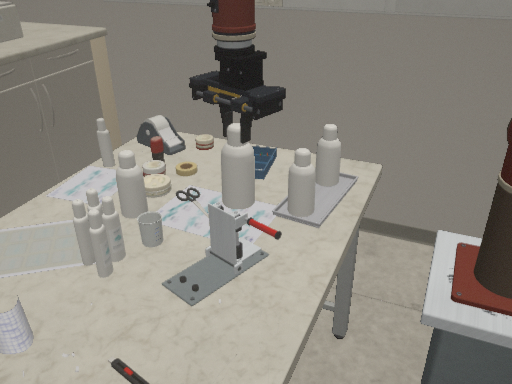

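The bottle hangs upright in the gripper at (238,170), and the bed stays up. I'll raise it and carry it over the tray.

Request:
carry_out:
  increments:
    - [0, 0, 0, -0.005, 0, -0.02, 1]
    - [0, 0, -0.015, -0.025, 0.003, -0.05, 1]
    - [0, 0, -0.03, -0.055, 0.007, -0.08, 1]
    - [0, 0, -0.05, -0.09, 0.011, -0.1, 1]
    - [0, 0, -0.07, -0.125, 0.015, -0.11, 1]
    - [0, 0, -0.085, -0.16, 0.02, -0.11, 1]
    - [0, 0, -0.1, -0.195, 0.024, -0.11, 1]
    - [0, 0, -0.115, -0.23, 0.028, -0.11, 1]
    - [0, 0, -0.13, -0.265, 0.033, -0.11, 1]
    - [0, 0, -0.14, -0.3, 0.037, -0.11, 1]

```text
t: 14.53
tool_pos: [0.4986, -0.0941, 0.3669]
tcp_rot: [-3.139, -0.001, 1.441]
force: [0.0, -0.1, -2.3]
grip_width: 0.45
```

```bash
python3 -c "
from h import *
go([.475,-.2005,.37],1.466)
"
```

```text
turn [ 0.      0.     -0.0162] shift [-0.1447 -0.0128 -0.0041] dist 0.10901508866706566 from [ 0.4986 -0.0941  0.3669] 1.440585214159399
```

Request:
carry_out:
  increments:
    - [0, 0, -0.005, -0.035, -0.003, 0, 1]
    - [0, 0, -0.01, -0.065, -0.006, 0, 1]
    - [0, 0, -0.016, -0.095, -0.009, 0, 1]
    - [0, 0, -0.016, -0.12, -0.011, 0, 1]
    - [0, 0, -0.016, -0.138, -0.0125, 0, 1]
    - [0, 0, -0.016, -0.1445, -0.0128, 0, 1]
    - [0, 0, -0.016, -0.1445, -0.0128, 0, 1]
    - [0, 0, -0.016, -0.1445, -0.0128, 0, 1]

```text
t: 15.2
tool_pos: [0.4757, -0.1988, 0.3677]
tcp_rot: [-3.14, -0.001, 1.464]
force: [0.2, 0.5, -3.2]
grip_width: 0.45
```

```bash
python3 -c "
from h import *
s=read_state();print(s['t'],s['force'],s['grip_width'],s['tool_pos'],s['tcp_rot'])
for n in ('scene','side'):
  c=load(n); cv2.imwrite('pics/%s10.png'%n,c['img'][:,:,::-1])
  cv2.imwrite('pics/%s10z.png'%n,cv2.resize(c['img'][60:260,220:400,::-1],None,fx=3,fy=3))
"
```

```text
15.2 [ 0.2398  0.5231 -3.21  ] 0.4504298028071043 [ 0.4757 -0.1988  0.3677] [-3.1403 -0.0013  1.4642]
```

View pics/scene10z.png

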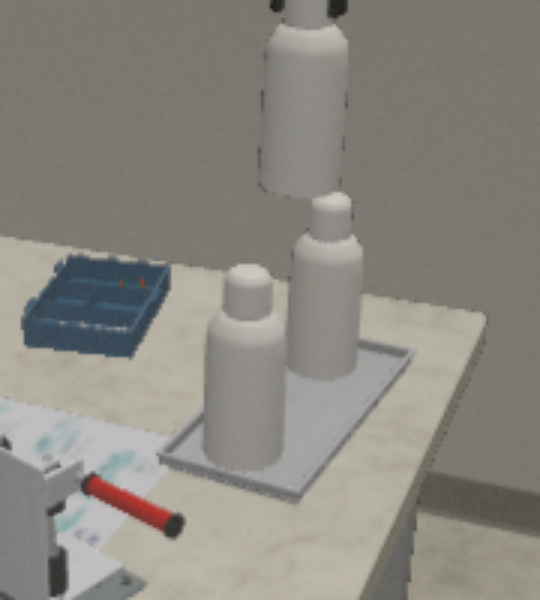

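View pics/side10z.png

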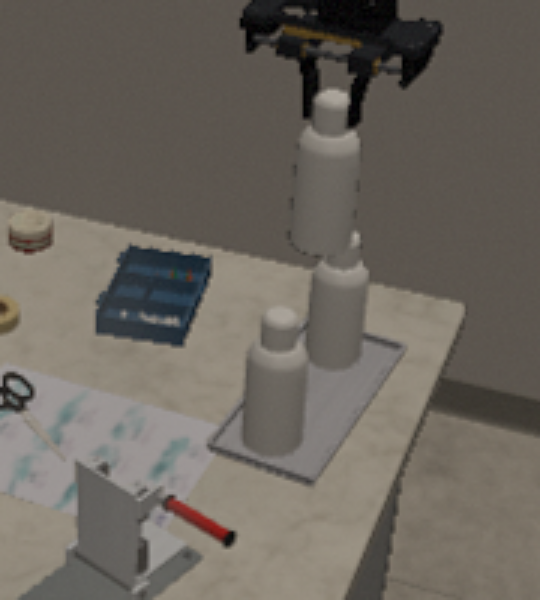

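```bash
python3 -c "
from h import *
p=np.array(read_state()['tool_pos'])
for n in ('scene','side'):
  c=load(n); g=cv2.GaussianBlur(cv2.cvtColor(c['img'],cv2.COLOR_RGB2GRAY),(3,3),0).astype(float)
  for h in (.125,.1,.08,.06,.04,.02):
    q=proj(c,[p[0],p[1],p[2]-.146+h])[0]; v=int(round(q[1])); d=np.diff(g[v]); 
    lo=int(q[0])-22; hi=int(q[0])+22; m=int(q[0])
    l=lo+np.argmax(d[lo:m]); r=m+np.argmin(d[m:hi]); print(n,h,q,l,r,(l+r)/2+.5)
"
```

```text
scene 0.125 [321.7631  72.4495] 309 333 321.5
scene 0.1 [321.1668  82.6327] 308 334 321.5
scene 0.08 [320.6987  90.6258] 308 333 321.0
scene 0.06 [320.2384  98.4861] 308 334 321.5
scene 0.04 [319.7857 106.217 ] 307 332 320.0
scene 0.02 [319.3404 113.8216] 307 331 319.5
side 0.125 [328.2437 105.3908] 320 338 329.5
side 0.1 [327.5645 112.4676] 320 338 329.5
side 0.08 [327.0307 118.0304] 318 337 328.0
side 0.06 [326.505  123.5076] 317 338 328.0
side 0.04 [325.9873 128.9013] 318 336 327.5
side 0.02 [325.4775 134.2134] 317 335 326.5
```

Request:
carry_out:
  increments:
    - [0, 0, 0, -0.002, -0.001, 0.015, 1]
    - [0, 0, 0, -0.002, -0.001, 0.045, 1]
    - [0, 0, 0, -0.002, -0.001, 0.08, 1]
    - [0, 0, 0, -0.002, -0.001, 0.115, 1]
    - [0, 0, 0, -0.002, -0.001, 0.15, 1]
    - [0, 0, 0, -0.002, -0.001, 0.185, 1]
    - [0, 0, 0, -0.002, -0.001, 0.22, 1]
    - [0, 0, 0, -0.002, -0.001, 0.25, 1]
    - [0, 0, 0, -0.002, -0.001, 0.268, 1]
    - [0, 0, 0, -0.002, -0.001, 0.268, 1]

```text
t: 16.23
tool_pos: [0.4723, -0.1987, 0.1628]
tcp_rot: [-3.135, -0.003, 1.465]
force: [-0.5, 0.8, -3.4]
grip_width: 0.446
```

Request:
carry_out:
  increments:
    - [0, 0, 0, 0, 0, 0, 1]
    - [0, 0, 0, 0, 0, 0, 1]

```text
t: 16.4
tool_pos: [0.4756, -0.2009, 0.1685]
tcp_rot: [3.14, 0.001, 1.465]
force: [-0.2, -0.1, -2.9]
grip_width: 0.448
```

```bash
python3 -c "
from h import *
s=read_state();print(s['t'],s['force'],s['grip_width'],s['tool_pos'],s['tcp_rot'])
for n in ('scene','side'):
  c=load(n)
  cv2.imwrite('pics/%s11z.png'%n,cv2.resize(c['img'][100:240,250:380,::-1],None,fx=4,fy=4,interpolation=cv2.INTER_CUBIC))
"
```

```text
16.4 [-0.2476 -0.1075 -2.938 ] 0.44830779133035387 [ 0.4756 -0.2009  0.1685] [3.1401 0.0007 1.4648]
```

View pics/scene11z.png

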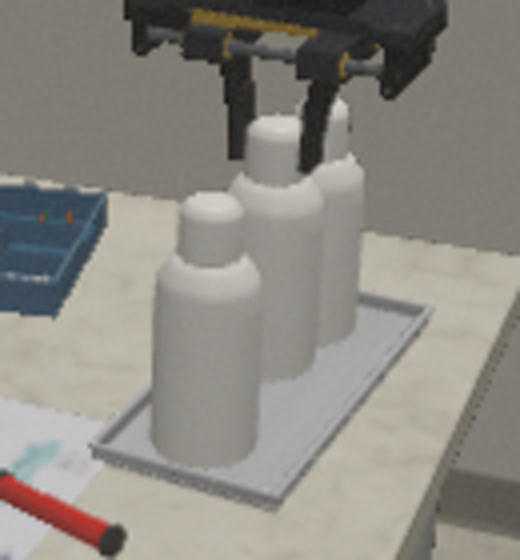

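View pics/side11z.png

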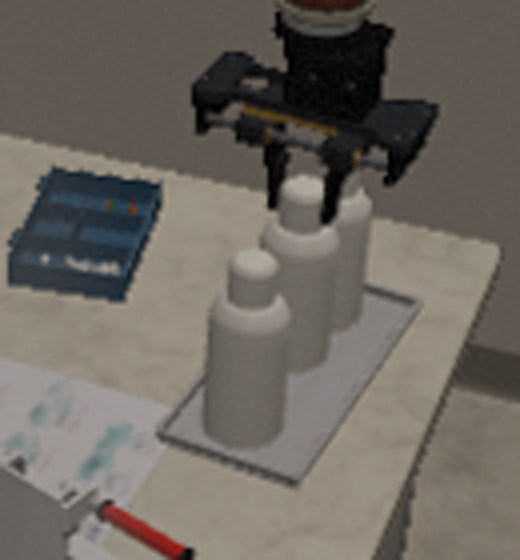

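The bottle hangs in the middle of the gap, upright, about 20 mm over the tray. I'll lower it slowly.

Request:
carry_out:
  increments:
    - [0, 0, 0, 0, 0, 0.005, 1]
    - [0, 0, 0, 0, 0, 0.01, 1]
    - [0, 0, 0, 0, 0, 0.015, 1]
    - [0, 0, 0, 0, 0, 0.018, 1]
    - [0, 0, 0, 0, 0, 0.02, 1]
    - [0, 0, 0, 0, 0, 0.022, 1]
    - [0, 0, 0, 0, 0, 0.0235, 1]
    - [0, 0, 0, 0, 0, 0.0245, 1]
    - [0, 0, 0, 0, 0, 0.0245, 1]

```text
t: 17.25
tool_pos: [0.4751, -0.2008, 0.1492]
tcp_rot: [3.141, 0.0, 1.464]
force: [0.8, -0.2, -3.5]
grip_width: 0.449
```

```bash
python3 -c "
from h import *
s=read_state();print(s['t'],s['force'],s['grip_width'],s['tool_pos'],s['tcp_rot'])
"
```

```text
17.25 [ 0.8056 -0.2187 -3.4519] 0.44883881101087664 [ 0.4751 -0.2008  0.1492] [3.1414 0.0001 1.4644]
```

Still hanging at full weight; lower in 1 mm steps.

Request:
carry_out:
  increments:
    - [0, 0, 0, 0, 0, 0.0007, 1]
    - [0, 0, 0, 0, 0, 0.0013, 1]
    - [0, 0, 0, 0, 0, 0.002, 1]
    - [0, 0, 0, 0, 0, 0.002, 1]
    - [0, 0, 0, 0, 0, 0.002, 1]

```text
t: 17.67
tool_pos: [0.4755, -0.2012, 0.1491]
tcp_rot: [3.14, 0.001, 1.465]
force: [-2.1, -0.5, 6.0]
grip_width: 0.449
```

```bash
python3 -c "
from h import *
s=read_state();print(s['t'],s['force'],s['grip_width'],s['tool_pos'],s['tcp_rot'])
"
```

```text
17.6667 [-2.1145 -0.5198  5.9961] 0.44942042798856036 [ 0.4755 -0.2012  0.1491] [3.1402 0.001  1.4645]
```

Contact: the vertical force rose from -3.4 to +6 N, so the bottle is on the floor. I'll ease off slightly and open.

Request:
carry_out:
  increments:
    - [0, 0, 0, 0, 0, -0.0008, 1]
    - [0, 0, 0, 0, 0, -0.0008, 1]
    - [0, 0, 0, 0, 0, -0.0008, 0.5]
    - [0, 0, 0, 0, 0, -0.0008, 0.45]
    - [0, 0, 0, 0, 0, -0.0008, 0.4]
    - [0, 0, 0, 0, 0, -0.0008, 0.3]
    - [0, 0, 0, 0, 0, -0.0008, 0.25]
    - [0, 0, 0, 0, 0, -0.0008, 0.2]
    - [0, 0, 0, 0, 0, -0.0008, 0.2]
    - [0, 0, 0, 0, 0, -0.0008, 0.2]

```text
t: 18.5
tool_pos: [0.475, -0.2007, 0.1482]
tcp_rot: [-3.142, -0.0, 1.464]
force: [-0.7, -0.9, -0.3]
grip_width: 0.791
```

```bash
python3 -c "
from h import *
s=read_state();print(s['t'],s['force'],s['grip_width'],s['tool_pos'],s['tcp_rot'])
c=load('scene')
cv2.imwrite('pics/scene12z.png',cv2.resize(c['img'][100:240,250:380,::-1],None,fx=4,fy=4,interpolation=cv2.INTER_CUBIC))
"
```

```text
18.5 [-0.7456 -0.8899 -0.3394] 0.7910846689690774 [ 0.475  -0.2007  0.1482] [-3.1415 -0.0001  1.4645]
```

View pics/scene12z.png

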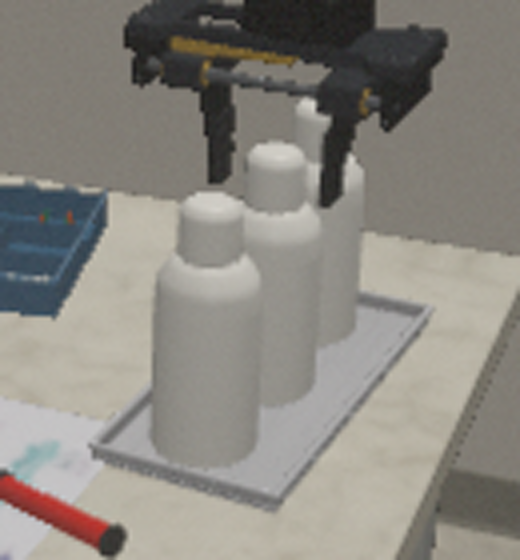

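Request:
carry_out:
  increments:
    - [0, 0, 0, 0, 0, -0.01, 0.2]
    - [0, 0, 0, 0, 0, -0.03, 0.2]
    - [0, 0, 0, 0, 0, -0.07, 0.2]
    - [0, 0, 0, 0, 0, -0.12, 0.2]
    - [0, 0, 0, 0, 0, -0.17, 0.1]
    - [0, 0, 0, 0, 0, -0.21, 0]
    - [0, 0, -0.03, 0.02, 0, -0.23, 0]
    - [0, 0, -0.08, 0.05, 0, -0.24, 0]
    - [0, 0, -0.14, 0.1, 0, -0.24, 0]
    - [0, 0, -0.2, 0.15, 0, -0.24, 0]

```text
t: 19.38
tool_pos: [0.4872, -0.0885, 0.33]
tcp_rot: [3.139, 0.001, 1.781]
force: [0.6, 0.0, -0.5]
grip_width: 0.991
```

```bash
python3 -c "
from h import *
go([.4593,.1888,.26],2.791)
"
```

```text
turn [-0.      0.     -0.6432] shift [0.3694 0.0406 0.0934] dist 0.2873587011347831 from [ 0.4872 -0.0885  0.33  ] 1.7807032676487817
```

Request:
carry_out:
  increments:
    - [0, 0, -0.07, 0.05, 0.005, 0, 0]
    - [0, 0, -0.14, 0.1, 0.01, 0.01, 0]
    - [0, 0, -0.21, 0.15, 0.016, 0.02, 0]
    - [0, 0, -0.28, 0.2, 0.022, 0.04, 0]
    - [0, 0, -0.35, 0.25, 0.028, 0.06, 0]
    - [0, 0, -0.42, 0.3, 0.034, 0.08, 0]
    - [0, 0, -0.49, 0.34, 0.038, 0.09, 0]
    - [0, 0, -0.56, 0.36, 0.04, 0.0934, 0]
    - [0, 0, -0.63, 0.369, 0.0406, 0.0934, 0]
    - [0, 0, -0.643, 0.369, 0.0406, 0.0934, 0]

```text
t: 20.22
tool_pos: [0.459, 0.1899, 0.2584]
tcp_rot: [3.141, -0.0, 2.796]
force: [0.1, -0.7, 0.1]
grip_width: 0.997
```

Request:
carry_out:
  increments:
    - [0, 0, 0, 0, 0, 0, 0]
    - [0, 0, 0, 0, 0, 0, 0]

```text
t: 20.38
tool_pos: [0.4599, 0.1877, 0.2587]
tcp_rot: [3.141, 0.001, 2.785]
force: [-0.2, -1.5, 0.5]
grip_width: 0.999
```

```bash
python3 -c "
from h import *
s=read_state();print(s['t'],s['tool_pos'],s['tcp_rot'],s['grip_width'])
c=load('wrist')
cv2.imwrite('pics/w13.png',c['img'][:,:,::-1])
im=c['img'].astype(int);m=((im[...,0]>100)&(im[...,1]<70));m[240:]=0;m[:,:200]=0;m[:,320:]=0
ys,xs=np.nonzero(m);print(ys.min(),ys.max(),xs.min(),xs.max())
for r in np.linspace(ys.min()+3,ys.max()-3,3):
  k=abs(ys-r)<=2; print(r,xs[k].mean(),onz(c,xs[k].mean(),r,.130))
go([.4593,.1888,.111],2.791)
"
```

```text
20.3833 [0.4599 0.1877 0.2587] [3.1415 0.0008 2.7853] 0.9991400173176103
166 228 250 262
169.0 256.0851063829787 [0.4412 0.1963 0.13  ]
197.0 256.0 [0.4707 0.1852 0.13  ]
225.0 256.6 [0.5022 0.1743 0.13  ]
turn [ 0.      0.     -0.0037] shift [0.0015 0.0013 0.197 ] dist 0.14774495635079418 from [0.46   0.1875 0.2587] 2.7851816032053187
```

View pics/w13.png

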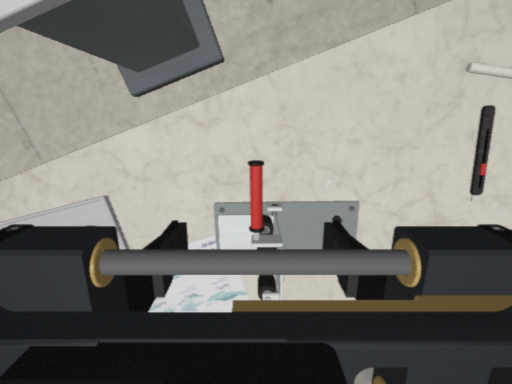

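The red handle is vertical in the view at (256,166–228), centred between the fingers. I'll go down and grip it.

Request:
carry_out:
  increments:
    - [0, 0, -0.004, 0.001, 0.0017, 0.03, 0]
    - [0, 0, -0.004, 0.001, 0.0017, 0.07, 0]
    - [0, 0, -0.004, 0.001, 0.0017, 0.11, 0]
    - [0, 0, -0.004, 0.001, 0.0017, 0.15, 0]
    - [0, 0, -0.004, 0.001, 0.0017, 0.18, 0]
    - [0, 0, -0.004, 0.001, 0.0017, 0.197, 0]
    - [0, 0, -0.004, 0.001, 0.0017, 0.197, 0.4]
    - [0, 0, -0.004, 0.001, 0.0017, 0.197, 0.8]
    - [0, 0, -0.004, 0.001, 0.0017, 0.197, 1]
    - [0, 0, -0.004, 0.001, 0.0017, 0.197, 1]
  grip_force: 40

```text
t: 21.27
tool_pos: [0.4608, 0.1897, 0.1123]
tcp_rot: [3.14, 0.003, 2.794]
force: [0.0, 0.5, 0.1]
grip_width: 0.78
```

Request:
carry_out:
  increments:
    - [0, 0, 0, 0, 0, 0, 1]
    - [0, 0, 0, 0, 0, 0, 1]
    - [0, 0, 0, 0, 0, 0, 1]
    - [0, 0, 0, 0, 0, 0, 1]
    - [0, 0, 0, 0, 0, 0, 1]
    - [0, 0, 0, 0, 0, 0, 1]
    - [0, 0, 0, 0, 0, 0, 1]
    - [0, 0, 0, 0, 0, 0, 1]
    - [0, 0, 0, 0, 0, 0, 1]
    - [0, 0, 0, 0, 0, 0, 1]

```text
t: 22.1
tool_pos: [0.4593, 0.1896, 0.1104]
tcp_rot: [-3.141, -0.0, 2.795]
force: [0.6, -0.1, -0.2]
grip_width: 0.142
```

```bash
python3 -c "
from h import *
s=read_state();print(s['t'],s['tool_pos'],s['tcp_rot'],s['grip_width'],s['force'])
a=np.radians(14.3);r=.1135/.75
f=lambda t:(r*(np.cos(a+np.radians(t))-np.cos(a)),-r*(np.sin(a+np.radians(t))-np.sin(a)))
T=[[89,87.5,85.5,83,80,77,73.5,70,66.5,63],[59.5,56,52.5,49,45.5,42,38.5,35,31.5,28],[24.5,21,18,15,12,9,6,4,2,1],[.5,0,-.3,-.3]]
p=90
for c in T:
  print([[0,0,0,0,round(float(f(t)[0]-f(p)[0]),4),round(float(f(t)[1]-f(p)[1]),4),1] for t in c]);p=c[-1]
"
```

```text
22.1 [0.4593 0.1896 0.1104] [-3.1414 -0.0001  2.7949] 0.1422043550507463 [ 0.62   -0.1497 -0.1707]
[[0, 0, 0, 0, 0.0026, -0.0006, 1], [0, 0, 0, 0, 0.0064, -0.0015, 1], [0, 0, 0, 0, 0.0116, -0.0025, 1], [0, 0, 0, 0, 0.0182, -0.0035, 1], [0, 0, 0, 0, 0.026, -0.0043, 1], [0, 0, 0, 0, 0.0339, -0.0047, 1], [0, 0, 0, 0, 0.0432, -0.0046, 1], [0, 0, 0, 0, 0.0524, -0.0039, 1], [0, 0, 0, 0, 0.0616, -0.0027, 1], [0, 0, 0, 0, 0.0706, -0.001, 1]]
[[0, 0, 0, 0, 0.009, 0.0023, 1], [0, 0, 0, 0, 0.0177, 0.0052, 1], [0, 0, 0, 0, 0.0263, 0.0085, 1], [0, 0, 0, 0, 0.0347, 0.0124, 1], [0, 0, 0, 0, 0.0429, 0.0168, 1], [0, 0, 0, 0, 0.0507, 0.0217, 1], [0, 0, 0, 0, 0.0582, 0.0271, 1], [0, 0, 0, 0, 0.0654, 0.0329, 1], [0, 0, 0, 0, 0.0722, 0.0391, 1], [0, 0, 0, 0, 0.0787, 0.0458, 1]]
[[0, 0, 0, 0, 0.006, 0.007, 1], [0, 0, 0, 0, 0.0116, 0.0144, 1], [0, 0, 0, 0, 0.016, 0.021, 1], [0, 0, 0, 0, 0.02, 0.0278, 1], [0, 0, 0, 0, 0.0237, 0.0348, 1], [0, 0, 0, 0, 0.0271, 0.042, 1], [0, 0, 0, 0, 0.03, 0.0493, 1], [0, 0, 0, 0, 0.0317, 0.0543, 1], [0, 0, 0, 0, 0.0333, 0.0594, 1], [0, 0, 0, 0, 0.034, 0.0619, 1]]
[[0, 0, 0, 0, 0.0003, 0.0013, 1], [0, 0, 0, 0, 0.0007, 0.0026, 1], [0, 0, 0, 0, 0.0009, 0.0033, 1], [0, 0, 0, 0, 0.0009, 0.0033, 1]]
```

Gripped at 12–13 mm. I'll fold it down, checking the forces between calls.

Request:
carry_out:
  increments:
    - [0, 0, 0, 0, 0.0026, -0.0006, 1]
    - [0, 0, 0, 0, 0.0064, -0.0015, 1]
    - [0, 0, 0, 0, 0.0116, -0.0025, 1]
    - [0, 0, 0, 0, 0.0182, -0.0035, 1]
    - [0, 0, 0, 0, 0.026, -0.0043, 1]
    - [0, 0, 0, 0, 0.0339, -0.0047, 1]
    - [0, 0, 0, 0, 0.0432, -0.0046, 1]
    - [0, 0, 0, 0, 0.0524, -0.0039, 1]
    - [0, 0, 0, 0, 0.0616, -0.0027, 1]
    - [0, 0, 0, 0, 0.0706, -0.001, 1]

```text
t: 22.93
tool_pos: [0.4778, 0.24, 0.1111]
tcp_rot: [-3.141, 0.001, 2.795]
force: [0.4, -4.2, 3.9]
grip_width: 0.152
```

Request:
carry_out:
  increments:
    - [0, 0, 0, 0, 0.009, 0.0023, 1]
    - [0, 0, 0, 0, 0.0177, 0.0052, 1]
    - [0, 0, 0, 0, 0.0263, 0.0085, 1]
    - [0, 0, 0, 0, 0.0347, 0.0124, 1]
    - [0, 0, 0, 0, 0.0429, 0.0168, 1]
    - [0, 0, 0, 0, 0.0507, 0.0217, 1]
    - [0, 0, 0, 0, 0.0582, 0.0271, 1]
    - [0, 0, 0, 0, 0.0654, 0.0329, 1]
    - [0, 0, 0, 0, 0.0722, 0.0391, 1]
    - [0, 0, 0, 0, 0.0787, 0.0458, 1]

```text
t: 23.77
tool_pos: [0.4979, 0.2953, 0.0765]
tcp_rot: [3.141, 0.001, 2.795]
force: [2.8, -3.4, 2.0]
grip_width: 0.147
```

Request:
carry_out:
  increments:
    - [0, 0, 0, 0, 0.006, 0.007, 1]
    - [0, 0, 0, 0, 0.0116, 0.0144, 1]
    - [0, 0, 0, 0, 0.016, 0.021, 1]
    - [0, 0, 0, 0, 0.02, 0.0278, 1]
    - [0, 0, 0, 0, 0.0237, 0.0348, 1]
    - [0, 0, 0, 0, 0.0271, 0.042, 1]
    - [0, 0, 0, 0, 0.03, 0.0493, 1]
    - [0, 0, 0, 0, 0.0317, 0.0543, 1]
    - [0, 0, 0, 0, 0.0333, 0.0594, 1]
    - [0, 0, 0, 0, 0.034, 0.0619, 1]

```text
t: 24.6
tool_pos: [0.5064, 0.3189, 0.0302]
tcp_rot: [-3.141, 0.0, 2.795]
force: [-2.5, -9.0, 19.3]
grip_width: 0.147
```

Request:
carry_out:
  increments:
    - [0, 0, 0, 0, 0.0003, 0.0013, 1]
    - [0, 0, 0, 0, 0.0007, 0.0026, 1]
    - [0, 0, 0, 0, 0.0009, 0.0033, 1]
    - [0, 0, 0, 0, 0.0009, 0.0033, 1]

```text
t: 24.93
tool_pos: [0.5064, 0.3189, 0.0301]
tcp_rot: [-3.14, -0.0, 2.795]
force: [-5.8, -11.9, 20.9]
grip_width: 0.149
```

```bash
python3 -c "
from h import *
s=read_state();print(s['t'],s['tool_pos'],s['tcp_rot'],s['grip_width'],s['force'])
c=load('scene')
cv2.imwrite('pics/scene14.png',c['img'][:,:,::-1])
"
```

```text
24.9333 [0.5064 0.3189 0.0301] [-3.1395 -0.0001  2.7951] 0.1486013148774912 [ -5.8238 -11.9428  20.9401]
```

View pics/scene14.png

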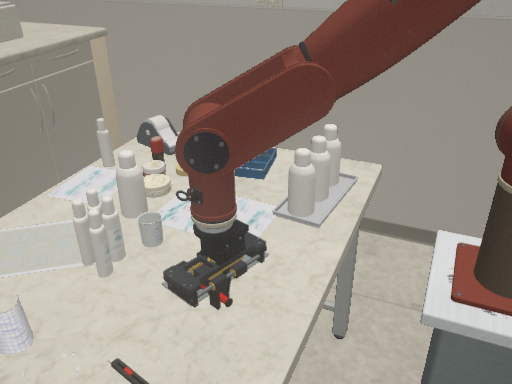

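Request:
carry_out:
  increments:
    - [0, 0, 0, 0, -0.001, -0.002, 1]
    - [0, 0, 0, 0, -0.001, -0.002, 0.6]
    - [0, 0, 0, 0, -0.001, -0.002, 0.3]
    - [0, 0, 0, 0, -0.001, -0.002, 0.3]
    - [0, 0, 0, 0, -0.001, -0.002, 0.3]
    - [0, 0, 0, 0, -0.001, -0.002, 0.3]
    - [0, 0, 0, 0, -0.001, -0.002, 0.3]
    - [0, 0, 0, 0, -0.001, -0.002, 0.3]
    - [0, 0, 0, 0, -0.001, -0.002, 0.3]

```text
t: 25.73
tool_pos: [0.5059, 0.319, 0.0294]
tcp_rot: [-3.142, -0.0, 2.795]
force: [0.3, 1.2, 0.6]
grip_width: 0.654
```

Request:
carry_out:
  increments:
    - [0, 0, 0, 0, 0, -0.01, 0.3]
    - [0, 0, 0, 0, 0, -0.03, 0.3]
    - [0, 0, 0, 0, 0, -0.07, 0.3]
    - [0, 0, 0, 0, 0, -0.12, 0.3]
    - [0, 0, 0, 0, 0, -0.17, 0.3]
    - [0, 0, 0, -0.01, 0, -0.22, 0.3]
    - [0, 0, 0, -0.02, 0, -0.26, 0.3]
    - [0, 0, 0, -0.02, 0, -0.28, 0.3]
    - [0, 0, 0, -0.02, 0, -0.28, 0.3]
    - [0, 0, 0, -0.02, 0, -0.28, 0.3]

```text
t: 26.57
tool_pos: [0.5207, 0.314, 0.241]
tcp_rot: [3.14, 0.002, 2.795]
force: [-0.4, -0.6, -0.2]
grip_width: 0.703
```

```bash
python3 -c "
from h import *
s=read_state();print(s['t'],s['tool_pos'],s['tcp_rot'],s['grip_width'],s['force'])
c0=cv2.imread('pics/scene0.png')
for n in ('scene','wrist'):
  c=load(n); cv2.imwrite('pics/%s15.png'%n,c['img'][:,:,::-1])
  if n=='scene':
    z=np.hstack([c0[200:310,140:280],c['img'][200:310,140:280,::-1]]); cv2.imwrite('pics/s15z.png',cv2.resize(z,None,fx=2.8,fy=2.8*1.5,interpolation=cv2.INTER_CUBIC))
    z=np.hstack([c0[110:230,260:390],c['img'][110:230,260:390,::-1]]); cv2.imwrite('pics/s15t.png',cv2.resize(z,None,fx=3,fy=3,interpolation=cv2.INTER_CUBIC))
"
```

```text
26.5667 [0.5207 0.314  0.241 ] [3.1396 0.0019 2.7948] 0.7026071061228951 [-0.392  -0.5886 -0.1922]
```

View pics/s15z.png

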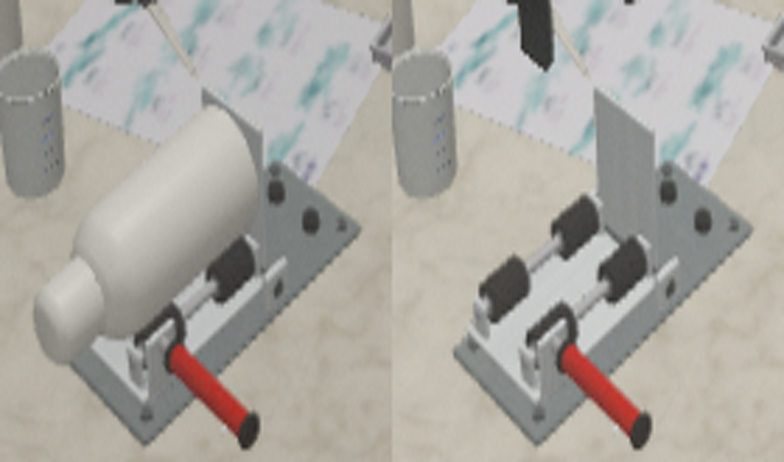

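View pics/s15t.png

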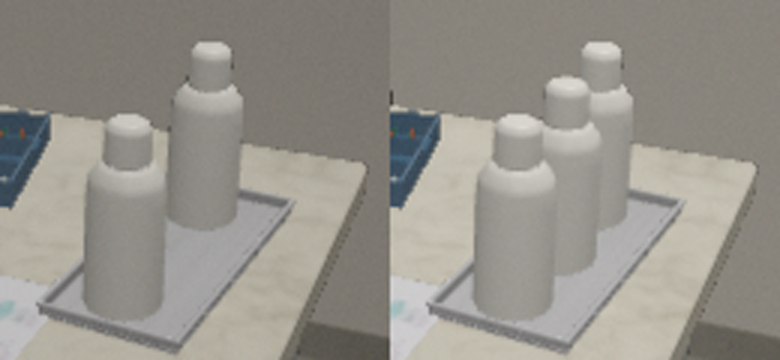

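Side by side before and after: the empty bed lies flat, and the handle's end is at the same pixel, (248,428), in both halves. The third bottle stands between the two others, which look unmoved. One last numeric check, then I'll hand in.

```bash
python3 -c "
from h import *
import rig
c0=cv2.imread('pics/scene0.png')[:,:,::-1]; c=load('scene')
for im in (c0,c['img']):
  i=im.astype(int);m=((i[...,0]>110)&(i[...,1]<70));m[:,300:]=0;m[:230]=0;m[305:]=0;ys,xs=np.nonzero(m);print('handle',xs.min(),xs.max(),ys.min(),ys.max(),xs.mean(),ys.mean())
d=cv2.absdiff(c0.copy(),c['img']).max(2)
print('changed px: bottle a area',(d[150:216,287:300]>40).sum(),'b right side',(d[125:185,334:342]>40).sum(),'beaker',(d[212:246,138:164]>40).sum())
print('predicted bottle cap/base',proj(c,[[.475,-.2005,.178],[.475,-.2005,.003]]))
print(rig.hand_in())
"
```

```text
handle 201 227 282 303 213.43157894736842 292.15263157894736
handle 201 227 282 303 213.47282608695653 292.19565217391306
changed px: bottle a area 1 b right side 0 beaker 0
predicted bottle cap/base [[318.5867 137.1759]
 [315.1184 195.7208]]
the job is handed in; nothing more can be done
None
```

The job is done and handed in at about 27 s of the allowed 72 s; the hand-in reported no verdict.

- **Cradle up:** I gripped the red handle and swung the bed up along its arc to the stop. The bottle stood upright on the foot plate.
- **Bottle moved:** I lifted it by the cap and set it down in the middle of the gap on the tray. The vertical force rose from -3.4 N to +6 N when it touched the floor. I then eased off, let go and moved straight up.
- **Cradle down:** I gripped the handle again and folded the empty bed down. It met its stop at about 21 N, and I then let go and moved clear.

**Last checks:**
- **Handle:** it is back within 0.1 pixel of its starting place in the scene view, so the bed is fully folded.
- **Tray bottles and beaker:** the areas I compared showed 0 or 1 changed pixels.
- **Moved bottle:** by eye it stands upright between the other two. I did not measure its final pose separately.
- **Gripper:** it is about 0.24 m above the table and touching nothing.

No check failed. The one small disagreement was that the gripper ended about 2 mm higher on the handle when folding down than when first gripping it, probably a slight slip in the fingers.

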